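# Roll the canister's label to the front of the roller nest

### The job

Push the round canister, upright on the desk, gently home into the worn roller nest until it rests against both rollers. Then, while it stays in the nest, roll its edge round with a fingertip until the middle of its label faces straight out of the nest's open side. Press gently all the time: it holds an optical flat and must not be pressed with more than 15 N. Leave it standing there against both rollers, and leave the other things on the desk alone.

Things in the scene. Friction and masses are not known exactly. Their poses are not given: they have to be found in the camera images.
- canister: Round closed dark metal canister, loose, about 0.6 kg, upright; too wide to grasp. Smooth body 110 mm diameter from 4 to 42 mm up (push and roll it here), ribbed lid 107 mm to 58 mm, foot 84 mm. Origin: centre of its underside; z up; label on its own -x side. In the nest it turns at 2 to 5 N of drag along its edge; a fingertip pressed on with 8 to 12 N grips it, a lighter one may slip.
- label_mid (a point): Middle of the label, on the canister's side, 55 mm from its axis and 26 mm up. The label is white paper with dark bars, 52 mm wide, 30 mm high; a 14 mm wide white paper seal strip runs from its middle up over the lid's edge and 32 mm in toward the lid's centre, so it is seen from above too. It starts turned 30 to 90 degrees away from the nest's open side.
- nest: Roller nest fixed to the desk: low aluminium bracket, two upright free-turning grey rollers (36 mm diameter, 12 to 52 mm up, axes 47 mm toward +x, 56 mm to each side in y). Worn: they run 1.6 mm out of true, so a canister kept against them shifts up to 2.5 mm in and out as it turns. Origin: on the desk, middle of a seated canister; -x: open side. Bracket x 40 to 100 mm, y +-75; no floor plate.
- nest_front (a point): Fixed point of the nest, 55 mm from its origin toward its open side (-x), 26 mm up: where the label's middle belongs.
Mind the look-alikes: they are no part of the job. What is shaped like the canister but green is not meant.

How it is judged:
On the way, in this order (a step that is already met when the one before it is completed fails the run):
1. the canister stands against both rollers of the nest (horizontal distance between canister and nest below 0.006 m), for 0.1 s.
2. the label's middle faces out of the nest's open side, the canister still against the rollers (horizontal distance between label_mid and nest_front below 0.008 m and horizontal distance between canister and nest below 0.006 m), for 0.2 s.
At the end, for the whole second after the job is handed in: The canister stands upright and still on the desk against both rollers (its centre within 6 mm of the nest's origin), and the middle of its label is within 8 mm (about 8 degrees) of the front point of the nest (all of step 2 and angle between canister's own z axis and vertical below 0.05 rad and height (world z) of canister below 0.006 m and linear speed of canister below 0.01 m/s and angular speed of canister below 0.1 rad/s); the robot touches nothing.
It fails at once if the robot presses the canister with more than 15 N (contact force between any of the fingers, the arm and canister above 15 N).
It fails at once if the canister is tipped or lifted (angle between canister's own z axis and vertical above 0.2 rad or height (world z) of canister above 0.012 m).
It fails at once if a bystander is moved (distance of any of ring_gauge, v_block, sample_dish from where it was at the start of the episode above 0.02 m).
It also fails if it takes over 72 s, if anything falls off the work surface, if the arm or the gripper's body presses on something with over 40 N, if the wrist force passes 120 N, or if a joint passes its speed limit or range.

### The arm

A 6-joint arm with a two-finger parallel gripper is mounted at the origin on a cart in front of the work surface, level with it; the furniture and walls round the work are solid. World frame = base frame: x ahead of the robot, y to its left, z up, the work surface at z = 0. Lengths are in m, angles in rad, forces in N, time in s.
With the tool pointing down it reaches from about 0.375 to 0.975 m from the base axis. Payload 3.8 kg.
Tool frame: the origin (TCP) lies midway between the tips of the shut fingers; the grasp point (between the pads) lies manip.pinch_z behind it (manip.pinch_z is the distance from the TCP to the grasp point, in m); z points along the fingers, x is the direction in which the jaws open and shut, and the axes are right-handed (so a half turn about z gives the same grasp; the last joint's range is limited). The gripper opens to 88 mm and grips with 3 to 60 N. Pads are 18 mm wide; open, the fingers measure 123 mm over their backs; the gripper's body (75 mm by 187 mm) begins 45 mm behind the grasp point.
Start: joints at [-1.246, 0.264, 1.604, -0, 1.274, -0.037], TCP at [0.239, -0.631, 0.239] pointing down, gripper open.
Joint ranges: [-2.63, 2.63], [-0.94, 2.18], [0.31, 2.57], [-1.31, 4.45], [0, 2.66], [-2.55, 2.55]. Speed limits (rad/s): [2.57, 2.57, 3.14, 3.14, 3.14, 3.14].

### API

Orientations are given as a rotation vector (axis times angle).
In Python, from workcell import manip, solver, vision, job, spot_in gives the robot as it stands. Calls block until the motion is done:
- manip.move_pose(position, orientation): joint-space move of the TCP to a pose.
- manip.move_linear(position, rot=None, vel=0.15): straight line of the TCP; rot=None keeps the orientation; vel is the mean speed in m/s.
- manip.move_joints(angles): joint-space move.
- manip.open_jaws() and manip.gripper_close(force=None): open the fingers fully, or close them until they stop; force is the grip in N (None keeps the last).
- manip.wait(seconds).
- solver.inverse_kinematics(position, orientation): joint angles nearest the present ones, or None.
- vision.read_camera(name): name is "side" or "top"; returns a dict with "color" (400x640x3 uint8, red, green, blue), "fx", "fy", "cx", "cy" (pixels), "distortion" ([k1, k2, p1, p2, k3] as OpenCV has them; the pictures are not rectified), "extrinsics" (4x4, takes a point from world to camera coordinates). Camera axes: x right, y up, looking along -z (the intrinsics and any distortion apply to the point x, -y, -z); pixel columns grow to the right and rows downward; lengths in m; the calibration is good to about 2 mm. A picture is of the moment at which its call begins. There is no depth.
A pose or a line that the arm cannot do raises manip.IKError and nothing moves.
- job.job_done(): hands the job in, once; it reports no verdict.
Trained networks look in a picture, given as the dict that the camera call returned (one of the last four; its "shot" number tells which), for a name from the list of things; names that differ only in an ending like _2 or _b are one class to them, and where a whole thing is asked for, a point or a joint stands for the part that bears it (a point fixed in the world has none). Each returns a list of dicts, best first, with "p" (0 to 1); they miss things now and then, are a little off and sometimes report something else, mostly with a low value. They report only what shows in the picture. A call takes as long as a camera call. They do not tell look-alikes from the thing itself.
- spot_in(name, picture): "bbox" ([left, top, right, bottom] in pixels, round what is visible of it).
Readings, each from a call of its own:
- manip.current_t(): time.
- manip.current_joint_positions(): joint angles.
- manip.current_joint_velocities(): joint speeds.
- manip.current_effort(): joint torques, N m.
- manip.current_ee_pos(): TCP position.
- manip.current_tcp_rot(): TCP orientation.
- manip.current_force(): force on the tool from outside, world axes, zero at the start.
- manip.current_moment(): the same for the moment, N m.
- manip.current_finger_gap(): finger opening in m.
Only numpy, scipy, OpenCV 4.12 (cv2) and the standard library are available. Lean on these libraries where they do the work, as an engineer would, in place of code of your own. Each camera call takes 0.05 s, during which the arm holds its last target. There are 200 camera calls.

## Working session

There is one attempt and no reset: what is moved stays moved. The work goes in short steps, each a Python script; the robot and the scene stay as the last script left them, time stands still between calls to the robot, and variables do not carry over. Pictures are saved under pics/ and viewed, about 8 in all and at most 12, crops included, and the job is handed in when it is done.

```bash
mkdir -p pics; ls
python3 - <<'E'
from workcell import manip, solver, vision, job, spot_in
import cv2,numpy as np
print(manip.current_t(),manip.pinch_z,manip.current_force(),manip.current_tcp_rot())
for n in("top","side"):
    p=vision.read_camera(n)
    cv2.imwrite(f"pics/{n}0.png",p["color"][:,:,::-1])
    print(n,p["fx"],p["fy"],p["cx"],p["cy"],p["distortion"],np.array(p["extrinsics"]).round(4).tolist())
    for o in("canister","label_mid","nest","ring_gauge","v_block","sample_dish"):
        try: print(o,[(np.round(d["bbox"],1).tolist(),round(d["p"],2)) for d in spot_in(o,p)])
        except Exception as e: print(o,e)
print(manip.current_t())
E
```

```text
pics
0.0 0.0187 [ 0.47269715  0.2862628  -1.06744384] [-2.58380979  1.78473803  0.00283237]
top 430.62132785013154 430.62132785013154 312.0134373348943 199.50168599609648 [-0.11055052  0.          0.          0.          0.        ] [[-0.0156, -0.9998, 0.0129, -0.1183], [0.9816, -0.0129, 0.1907, -0.5646], [-0.1905, 0.0157, 0.9816, -0.794], [0.0, 0.0, 0.0, 1.0]]
canister [([252.8, 198.6, 308.9, 258.8], 0.96), ([336.2, 170.0, 390.5, 223.1], 0.66)]
label_mid [([252.7, 200.1, 311.3, 252.8], 0.6)]
nest [([230.3, 129.1, 301.3, 175.3], 0.66)]
ring_gauge it knows: canister, label_mid, nest, nest_front
v_block it knows: canister, label_mid, nest, nest_front
sample_dish it knows: canister, label_mid, nest, nest_front
side 381.57014120160795 381.57014120160795 319.28951340065436 195.9298701026351 [-0.00571018  0.          0.          0.          0.        ] [[-0.9862, -0.1643, -0.0206, 0.5217], [0.0811, -0.588, 0.8048, -0.1577], [-0.1444, 0.792, 0.5932, -0.6984], [0.0, 0.0, 0.0, 1.0]]
canister [([292.5, 156.8, 337.1, 199.7], 0.94), ([306.0, 196.9, 356.6, 248.4], 0.8)]
label_mid [([302.8, 195.2, 359.2, 253.4], 0.81), ([290.6, 154.0, 338.5, 197.1], 0.59)]
nest [([232.5, 193.8, 275.5, 258.4], 0.58)]
ring_gauge it knows: canister, label_mid, nest, nest_front
v_block it knows: canister, label_mid, nest, nest_front
sample_dish it knows: canister, label_mid, nest, nest_front
0.4
```

Run:
```python
import cv2
a=cv2.imread("pics/top0.png")[100:290,190:430]
cv2.imwrite("pics/top0c.png",cv2.resize(a,None,fx=3.3,fy=3.0,interpolation=cv2.INTER_CUBIC)[:600,:800])
```

```text
(no output)
```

View pics/top0c.png

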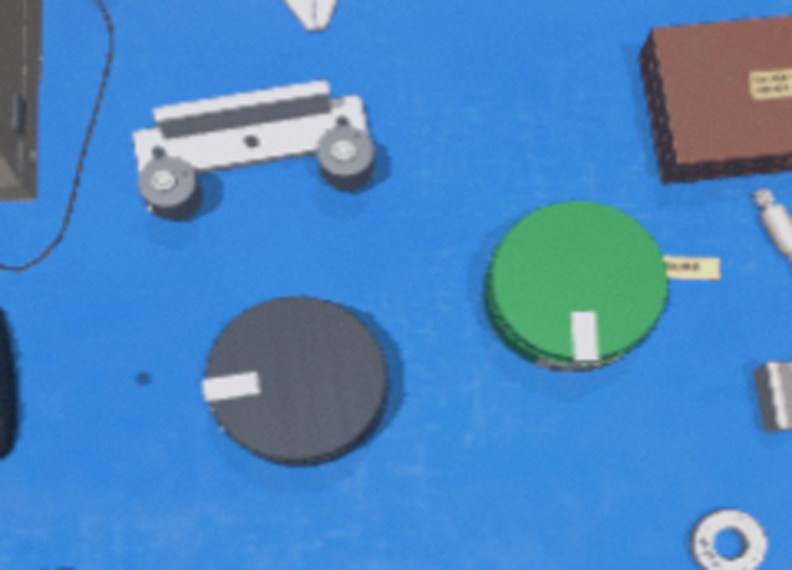

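View pics/side0.png

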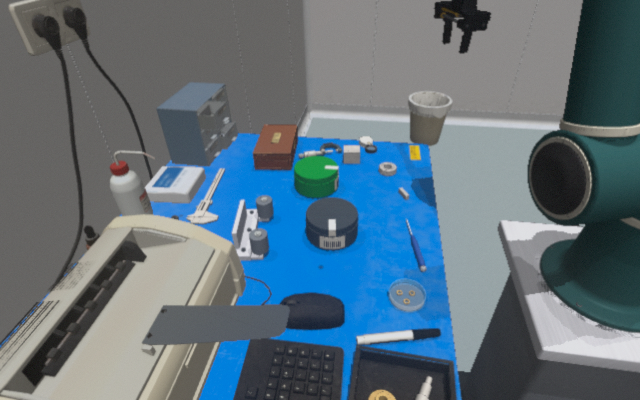

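The top view shows the dark canister at about (279,226), with its seal strip pointing image-left (world +y). The roller tops are at about (240,160) and (294,150), and the nest opens downward in the image, towards the robot. The side view agrees. I'll localise these next.

```bash
cat > h.py <<'E'
from workcell import manip, solver, vision, job, spot_in
import cv2,numpy as np
from scipy.spatial.transform import Rotation as Ro
F=np.diag([1.,-1,-1])
def cam(p):
    E=np.array(p["extrinsics"]);K=np.array([[p["fx"],0,p["cx"]],[0,p["fy"],p["cy"]],[0,0,1]]);D=np.array(p["distortion"],float)
    return F@E[:3,:3],F@E[:3,3],K,D
def proj(p,X):
    R,t,K,D=cam(p); return cv2.projectPoints(np.asarray(X,float).reshape(-1,1,3),cv2.Rodrigues(R)[0],t,K,D)[0][:,0]
def unproj(p,uv,z):
    R,t,K,D=cam(p); n=cv2.undistortPoints(np.array([[uv]],float),K,D)[0,0]
    d=R.T@np.array([*n,1]);c=-R.T@t; return (c+d*(z-c[2])/d[2])[:2]
A=np.linspace(0,2*np.pi,60)
def hull(p,c):
    P=np.vstack([np.c_[c[0]+r*np.cos(A),c[1]+r*np.sin(A),0*A+z] for r,z in((.0535,.058),(.055,.042),(.055,.004))])
    return cv2.convexHull(proj(p,P).astype(np.float32))
def canister(p,c):
    """refine centre from c with edges: fit lid/body silhouette IoU; also label angle from strip"""
    from scipy.optimize import minimize
    S=4
    hsv=cv2.cvtColor(p["color"],cv2.COLOR_RGB2HSV)
    m=((hsv[...,1]<110)).astype(np.uint8)
    u0,v0=(proj(p,[[*c,.03]])[0]-45).astype(int); u0=max(u0,0)
    mm=cv2.resize(m[v0:v0+90,u0:u0+90]*255,None,fx=S,fy=S,interpolation=cv2.INTER_LINEAR)>127
    def cost(x):
        k=np.zeros(mm.shape,np.uint8); h=(hull(p,x)+.5-[[u0,v0]])*S
        cv2.fillPoly(k,[np.round(h).astype(int)],1); k2=cv2.dilate(k,np.ones((25,25)))
        return float(((k>0)&~mm).sum()+((k2>0)&(k==0)&mm).sum())
    r=minimize(cost,c,method="Nelder-Mead",options=dict(initial_simplex=np.array(c)+[[-.006,-.006],[.008,0],[0,.008]],xatol=1e-4))
    c=r.x
    # strip: sample lid in polar
    th=np.radians(np.arange(0,360,1)); g=cv2.cvtColor(p["color"],cv2.COLOR_RGB2GRAY).astype(np.float32)
    w=np.zeros(360)
    for rr in np.linspace(.028,.049,8):
        q=proj(p,np.c_[c[0]+rr*np.cos(th),c[1]+rr*np.sin(th),0*th+.058]).astype(np.float32)
        w+=cv2.remap(g,q[:,0].reshape(1,-1),q[:,1].reshape(1,-1),cv2.INTER_LINEAR)[0]/8
    w=np.clip(w-np.median(w)-40,0,None); a=np.angle((w*np.exp(1j*th)).sum())
    return c,np.degrees(a),r.fun/S/S,(w>0).sum()
E
python3 - <<'E'
from h import *
p=vision.read_camera("top")
print("can",canister(p,unproj(p,(279,226),.058)))
print("green",unproj(p,(364,196),.058))
a=unproj(p,(239.7,159.8),.052);b=unproj(p,(294.2,149.8),.052)
d=a-b;print(a,b,np.linalg.norm(d)); y=d/np.linalg.norm(d);x=np.array([y[1],-y[0]])
print("nest",(a+b)/2-.047*x,np.degrees(np.arctan2(x[1],x[0])))
q=vision.read_camera("side")
a=unproj(q,(260,232),.052);b=unproj(q,(264,199),.052);print("side rollers",a,b,np.linalg.norm(a-b))
c=canister(p,unproj(p,(279,226),.058))[0]
im=p["color"].copy();S=5;im=cv2.resize(im[120:265,220:320],None,fx=S,fy=S,interpolation=cv2.INTER_CUBIC)
cv2.polylines(im,[np.round((hull(p,c)+.5-[[220,120]])*S).astype(int)],True,(255,0,0))
n=(unproj(p,(239.7,159.8),.052)+unproj(p,(294.2,149.8),.052))/2-.047*x
ang=np.arctan2(x[1],x[0]);R=np.array([[x[0],-x[1]],[x[1],x[0]]])
for s in(1,-1):
    o=n+R@[.047,s*.056]
    cv2.polylines(im,[np.round((proj(p,np.c_[o[0]+.018*np.cos(A),o[1]+.018*np.sin(A),0*A+.052])+.5-[[220,120]])*S).astype(int)],True,(255,255,0))
im=im[:,:,::-1]
# side too
im2=cv2.resize(q["color"][180:270,225:365],None,fx=5,fy=5,interpolation=cv2.INTER_CUBIC)[:,:,::-1].copy()
for s in(1,-1):
    o=n+R@[.047,s*.056]
    cv2.polylines(im2,[np.round((proj(q,np.c_[o[0]+.018*np.cos(A),o[1]+.018*np.sin(A),0*A+.052])+.5-[[225,180]])*5).astype(int)],True,(0,255,255))
cv2.polylines(im2,[np.round((hull(q,c)+.5-[[225,180]])*5).astype(int)],True,(0,0,255))
o=np.zeros((600,800,3),np.uint8);a=cv2.resize(im,(400,580));o[:580,:400]=a;b=cv2.resize(im2,(400,257));o[:257,400:]=b
cv2.imwrite("pics/ov.png",o)
E
```

```text
can (array([ 0.51328107, -0.05999781]), np.float64(100.31638091849638), np.float64(145.5625), np.int64(24))
green [ 0.5679998  -0.22912489]
[0.64704766 0.01828884] [ 0.66656588 -0.09195342] 0.1119567612584991
nest [ 0.61052653 -0.04502614] 10.04008810052624
side rollers [0.64411344 0.01252721] [ 0.6666317  -0.09359047] 0.1084805760465145
```

View pics/ov.png

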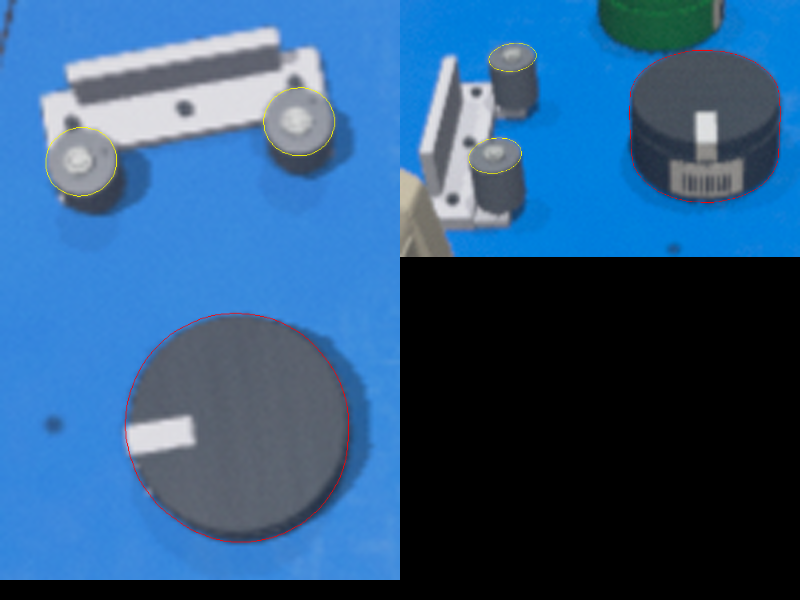

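The overlays match well: canister outline, roller circles and label in both views. I'll cradle the canister between the open fingers and push it to about 10 mm short of the nest.

```bash
cat >> h.py <<'E'
N=np.array([.6105,-.0450]);YAW=np.radians(10.04)
NX=np.array([np.cos(YAW),np.sin(YAW)]);NY=np.array([-NX[1],NX[0]])
def rot(yaw=YAW):  # tool x along -nest y, z down
    x=np.array([np.sin(yaw),-np.cos(yaw),0]);z=np.array([0,0,-1.]);return Ro.from_matrix(np.c_[x,np.cross(z,x),z]).as_rotvec()
def P(a,b,z): return np.array([*(N+a*NX+b*NY),z])   # nest coords -> world
def nestc(w): d=np.asarray(w)[:2]-N; return np.array([d@NX,d@NY])
def force(n=3): f=np.mean([manip.current_force() for _ in range(n)],0); return np.array([f[:2]@NX,f[:2]@NY,f[2]])
E
python3 - <<'E'
from h import *
q=vision.read_camera("side")
print("screwdriver/eraser/dish",[unproj(q,u,.005) for u in((408,222),(403,193),(407,295))])
c=np.array([.5133,-.06]);cn=nestc(c);print("can nest",cn)
manip.move_pose(P(cn[0]-.085,cn[1],.12),rot())
manip.move_linear(P(cn[0]-.085,cn[1],.02),vel=.12)
f0=force();print("f0",f0,manip.current_t())
manip.move_linear(P(cn[0]-.05,cn[1],.02),vel=.08);print(force()-f0)
manip.move_linear(P(cn[0]-.038,cn[1],.02),vel=.03);print(force()-f0)
p=vision.read_camera("top");print("can",canister(p,c),manip.current_t(),nestc(manip.current_ee_pos()))
cv2.imwrite("pics/b.png",np.vstack([p["color"][100:300,150:450],q["color"][100:300,200:500]])[:,:,::-1])
E
```

```text
screwdriver/eraser/dish [array([ 0.35063335, -0.11562012]), array([ 0.36042179, -0.22370372]), array([0.35628014, 0.08726432])]
can nest [-0.09832654  0.00217513]
f0 [ 0.30563992 -0.566146   -0.06058811] 3.6833
[-0.34636333  0.41755684 -0.69137183]
[-3.84756567 -0.04198355  0.93612529]
can (array([ 0.52815476, -0.04515399]), np.float64(0.0), np.float64(592.125), np.int64(0)) 4.875 [-0.13702193  0.00235716]
```

View pics/b.png

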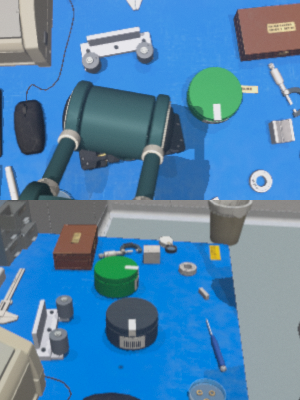

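The arm hides the canister from above (the lower half is the side view before the move), but the force shows contact at about 4 N. I'll keep pushing in force-watched steps.

Run:
```python
from h import *
f0=np.array([.1,-.3,-.4])
a=nestc(manip.current_ee_pos())
tgt=np.linspace(a[0],-.054,6)[1:]
for x in tgt:
    manip.move_linear(P(x,.002*min(1,(-x-.054)/.08),.02),vel=.05); f=force()-f0; print(np.round(x,4),f.round(1),manip.current_t())
    if f[0]<-9: print("stop");break
q=vision.read_camera("side");cv2.imwrite("pics/c.png",cv2.resize(q["color"][150:270,200:400],None,fx=3,fy=3)[:,:,::-1])
# back off and look
a=nestc(manip.current_ee_pos())
manip.move_linear(P(a[0]-.06,0,.02),vel=.1); print("back",force()-f0)
manip.move_linear(P(a[0]-.06,0,.13),vel=.2)
manip.gripper_close(10)
manip.move_linear(P(-.16,0.12,.13),vel=.3)
p=vision.read_camera("top");print(manip.current_t())
c=canister(p,P(-.012,0,0)[:2]);print(c,nestc(c[0]))
cv2.imwrite("pics/d.png",cv2.resize(p["color"][120:270,200:400],None,fx=3,fy=3)[:,:,::-1])
```

```text
-0.1204 [0.1 0.3 0.3] 5.3417
-0.1038 [ 0.4  1.2 -1.2] 5.825
-0.0872 [-0.1  0.9 -1.9] 6.3083
-0.0706 [-0.4 -0.6 -1. ] 6.7917
-0.054 [-0.2  0.1 -1.6] 7.275
back [0.85346546 0.20085271 0.97151433]
10.7
(array([ 0.59758302, -0.04738076]), np.float64(99.24648054430543), np.float64(225.4375), np.int64(25)) [-1.31342263e-02 -9.24116125e-05]
```

View pics/d.png

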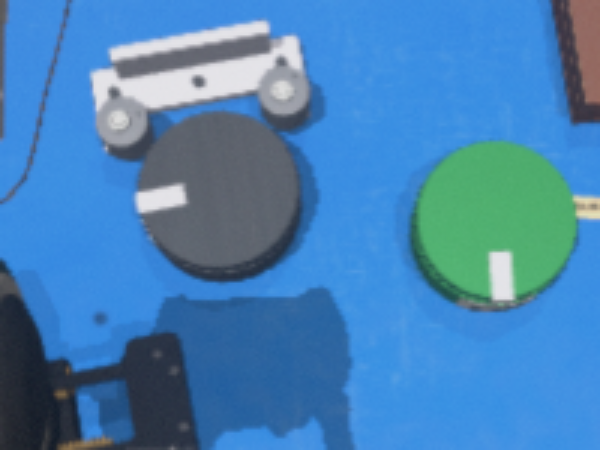

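The canister sits at (-13, 0) mm in nest coordinates with the label at 99°, and needs to reach 190°. Next I seat it with the shut fingertips under force control and do a half stroke.

```bash
cat >> h.py <<'E'
def press(x,y,f0,goal=9,step=.0007,xmax=-.058):
    """advance along nest x at y until normal force reaches goal; returns x, samples"""
    log=[]
    while x<xmax:
        x+=step; manip.move_linear(P(x,y,Z),vel=.02); f=force(5)-f0; log.append((round(x*1e3,1),round(-f[0],1)))
        if -f[0]>goal: break
        step=min(step,.0004) if -f[0]>4 else step
    return x,log
Z=.02
def stroke(x,y0,y1,f0,goal=10,k=5000,ds=.002):
    n=max(1,int(np.ceil(abs(y1-y0)/ds)));log=[]
    for y in np.linspace(y0,y1,n+1)[1:]:
        manip.move_linear(P(x,y,Z),vel=.03); f=force(5)-f0
        log.append((round(y*1e3,1),round(x*1e3,2),round(-f[0],1),round(f[1],1)))
        x+=np.clip((goal+f[0])/k*.6,-.0008,.0004)
        if np.hypot(f[0],f[1])>13: manip.move_linear(P(x-.0005,y,Z),vel=.02);x-=.0005
    return x,log
E
python3 - <<'E'
from h import *
manip.move_linear(P(-.16,0,.13),vel=.3)
manip.move_linear(P(-.10,0,Z),vel=.2); manip.wait(.2)
r=np.array([manip.current_force() for _ in range(8)]);print("noise",r.std(0),"gap",manip.current_finger_gap())
f0=force(8);print(f0)
manip.move_linear(P(-.081,0,Z),vel=.1)
for x in np.arange(-.079,-.0679,.0015):
    manip.move_linear(P(x,0,Z),vel=.03); f=force(5)-f0; print(round(x*1e3,1),f.round(1))
    if f[0]<-6: break
t=manip.current_t()
x,l=press(x,0,f0);print(l,manip.current_t()-t); t=manip.current_t()
manip.wait(.15);print((force(8)-f0).round(2),nestc(manip.current_ee_pos()))
print(manip.current_t())
E
```

```text
noise [5.55111512e-17 5.55111512e-17 6.93889390e-18] gap 0.00036728137556753135
[0.53990166 0.31749897 0.0347694 ]
-79.0 [-0.9  0.3  0.1]
-77.5 [-0.6 -0.7  0.5]
-76.0 [-3.1 -1.9  2.2]
-74.5 [-6.5 -0.8  3.6]
[(np.float64(-73.8), np.float64(6.5)), (np.float64(-73.4), np.float64(7.8)), (np.float64(-73.0), np.float64(7.2)), (np.float64(-72.6), np.float64(7.5)), (np.float64(-72.2), np.float64(7.0)), (np.float64(-71.8), np.float64(6.9)), (np.float64(-71.4), np.float64(7.1)), (np.float64(-71.0), np.float64(8.3)), (np.float64(-70.6), np.float64(7.4)), (np.float64(-70.2), np.float64(6.7)), (np.float64(-69.8), np.float64(6.2)), (np.float64(-69.4), np.float64(7.3)), (np.float64(-69.0), np.float64(6.3)), (np.float64(-68.6), np.float64(7.7)), (np.float64(-68.2), np.float64(6.7)), (np.float64(-67.8), np.float64(6.8)), (np.float64(-67.4), np.float64(6.4)), (np.float64(-67.0), np.float64(6.7)), (np.float64(-66.6), np.float64(6.5)), (np.float64(-66.2), np.float64(6.9)), (np.float64(-65.8), np.float64(6.7)), (np.float64(-65.4), np.float64(8.1)), (np.float64(-65.0), np.float64(6.6)), (np.float64(-64.6), np.float64(6.4)), (np.float64(-64.2), np.float64(6.6)), (np.float64(-63.8), np.float64(7.7)), (np.float64(-63.4), np.float64(6.0)), (np.float64(-63.0), np.float64(6.3)), (np.float64(-62.6), np.float64(8.0)), (np.float64(-62.2), np.float64(7.7)), (np.float64(-61.8), np.float64(8.6)), (np.float64(-61.4), np.float64(10.9))] 8.0
[-9.56 -1.04  7.18] [-0.06426703  0.00036757]
21.7167
```

The canister is seated: the force rises against the rollers and the TCP is at -64.3 mm, where 64 was expected. Pressing also builds up a vertical force of 7 N, so I'll add z relief to the control.

```bash
cat >> h.py <<'E'
def stroke(x,z,y0,y1,f0,goal=9.5,k=3300,ds=.002):
    n=max(1,int(np.ceil(abs(y1-y0)/ds)));log=[]
    for y in np.linspace(y0,y1,n+1)[1:]:
        manip.move_linear(P(x,y,z),vel=.03); f=force()-f0; m=np.linalg.norm(f)
        log.append((round(y*1e3,1),round(x*1e3,1),round(z*1e3,1),*f.round(1).tolist()))
        x+=np.clip((goal+f[0])/k*.7,-.001,.0005); z+=np.clip(f[2]/k*.6,-.0008,.0008)
        if m>12.5: x-=.0008
    return x,z,log
E
python3 - <<'E'
from h import *
f0=np.array([.54,.32,.03])
print("z",manip.current_ee_pos(),manip.current_tcp_rot(),rot())
x=-.0614;z=.02
for i in range(3):
    z+=.0008; manip.move_linear(P(x,0,z),vel=.03); f=force()-f0; print(z,f.round(1))
x,z,l=stroke(x,z,0,-.012,f0)
for r in l: print(*r)
print(x,z,nestc(manip.current_ee_pos()),manip.current_ee_pos()[2],manip.current_t())
q=vision.read_camera("side");cv2.imwrite("pics/e.png",cv2.resize(q["color"][150:270,200:400],None,fx=3,fy=3)[:,:,::-1])
E
```

```text
z [ 0.54715306 -0.05584209  0.01958463] [ 2.40468745 -2.01566656 -0.00720377] [ 2.40730434 -2.01853665  0.        ]
0.0208 [-7.2 -1.2  3.1]
0.021599999999999998 [-6.6 -1.6 -1.7]
0.022399999999999996 [-5.7 -0.1 -3.3]
-2.0 -61.4 22.4 -6.2 -0.1 -3.0
-4.0 -60.9 21.8 -9.2 1.7 -0.8
-6.0 -60.8 21.7 -9.6 2.2 1.5
-8.0 -60.9 22.0 -10.1 2.4 0.4
-10.0 -61.0 22.0 -9.6 2.1 -0.5
-12.0 -61.0 21.9 -9.7 2.2 0.4
-0.06105686961183727 0.022028863513542017 [-0.06542072 -0.01049724] 0.020024941083394206 23.9667
```

View pics/e.png

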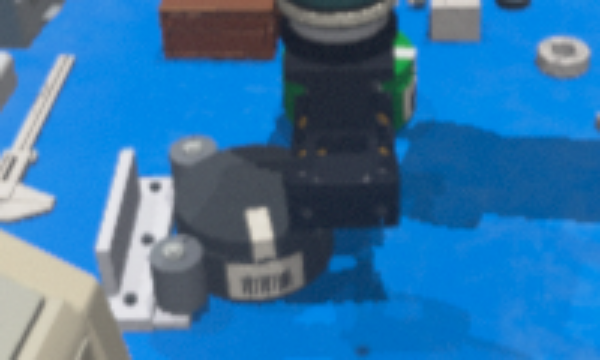

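Rolling works: about 9.7 N normal and 2.2 N drag, with the canister against both rollers and the label now turning towards the open side. I'll continue with longer strokes.

```bash
cat >> h.py <<'E'
def full(y0,y1,xs=-.0612,zs=.022,goal=9.5,lift=True):
    """retreat, shift to y0, press, drag to y1, retreat"""
    a=nestc(manip.current_ee_pos())
    manip.move_linear(P(-.076,a[1],.021),vel=.1); manip.move_linear(P(-.076,y0,.021),vel=.15)
    manip.wait(.1); f0=force()
    manip.move_linear(P(-.067,y0,.021),vel=.06)
    x=-.067;z=.021;log=[]
    while x<-.058:
        x+=.0007; manip.move_linear(P(x,y0,z),vel=.03); f=force()-f0; log.append(round(-f[0],1))
        if f[0]<-3: z+=np.clip(f[2]/3300*.6,-.0008,.0008)
        if -f[0]>goal-1.5: break
    print("f0",f0.round(1),"press",log,round(x*1e3,1))
    x,z,l=stroke(x,z,y0,y1,f0,goal,ds=.0025)
    for r in l: print(*r)
    a=nestc(manip.current_ee_pos());print("end",a.round(4),manip.current_t())
    if lift: manip.move_linear(P(-.080,y1,.022),vel=.08)
def look(name):
    p=vision.read_camera("top");c=canister(p,N);n=nestc(c[0]);print("can",n.round(4),"label",c[1:],"err deg",c[1]-180-np.degrees(YAW))
    cv2.imwrite(f"pics/{name}.png",cv2.resize(p["color"][120:270,200:400],None,fx=3,fy=3)[:,:,::-1])
E
python3 - <<'E'
from h import *
f0=np.array([.54,.32,.03])
x,z,l=stroke(-.0611,.022,-.012,-.016,f0)
for r in l: print(*r)
full(.014,-.016)
q=vision.read_camera("side");cv2.imwrite("pics/f.png",cv2.resize(q["color"][150:270,200:400],None,fx=3,fy=3)[:,:,::-1])
E
```

```text
-14.0 -61.1 22.0 -10.5 1.3 0.3
-16.0 -61.3 22.0 -9.8 1.4 -1.0
f0 [-0.1 -0.   0.5] press [np.float64(-0.7), np.float64(1.1), np.float64(4.8), np.float64(5.5), np.float64(6.3), np.float64(8.0)] -62.8
11.5 -62.8 22.6 -6.8 0.5 -0.8
9.0 -62.3 22.5 -9.2 3.4 3.7
6.5 -62.2 23.2 -7.3 -0.5 -1.2
4.0 -61.8 23.0 -9.2 1.0 1.3
1.5 -61.7 23.2 -8.0 -0.5 -0.1
-1.0 -61.4 23.2 -9.2 1.2 -0.4
-3.5 -61.3 23.1 -10.1 2.7 2.4
-6.0 -61.4 23.6 -9.2 2.7 0.3
-8.5 -61.4 23.6 -10.0 1.1 -0.1
-11.0 -61.5 23.6 -9.2 0.7 -0.4
-13.5 -61.4 23.5 -9.5 -0.5 0.4
-16.0 -61.4 23.6 -9.5 -1.0 -1.8
end [-0.0659 -0.0149] 30.0583
```

View pics/f.png

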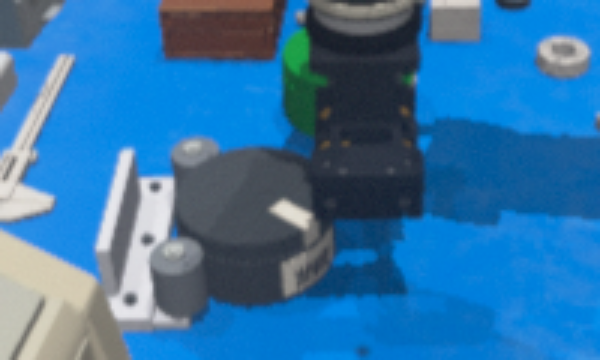

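The side view shows the label about halfway round. I'll do another full stroke, then clear the arm and measure from the top.

Run:
```python
from h import *
full(.015,-.016)
manip.move_linear(P(-.10,-.016,.022),vel=.15)
manip.move_linear(P(-.16,.12,.13),vel=.3)
look("g");print(manip.current_t())
```

```text
f0 [ 0.  -0.6 -0.4] press [np.float64(1.0), np.float64(4.9), np.float64(5.0), np.float64(5.3), np.float64(7.5), np.float64(8.8)] -62.8
12.6 -62.8 22.8 -7.8 -0.2 0.8
10.2 -62.4 22.9 -7.3 0.7 0.2
7.8 -62.0 23.0 -8.5 -0.1 1.6
5.5 -61.8 23.2 -6.8 -0.3 -0.9
3.1 -61.3 23.1 -7.6 0.2 -0.8
0.7 -60.9 22.9 -8.9 1.8 1.4
-1.7 -60.7 23.2 -8.7 1.6 1.9
-4.1 -60.6 23.5 -8.7 1.0 -1.2
-6.5 -60.4 23.3 -9.4 0.9 1.4
-8.8 -60.4 23.6 -8.6 -0.1 -1.0
-11.2 -60.2 23.4 -8.7 0.8 0.6
-13.6 -60.0 23.5 -9.4 0.4 -1.1
-16.0 -60.0 23.3 -8.6 -1.1 -0.3
end [-0.0643 -0.0149] 36.25
can [0.0025 0.0036] label (np.float64(-177.12444442399556), np.float64(354.25), np.int64(25)) err deg -367.1644444239956
37.7417
```

View pics/g.png

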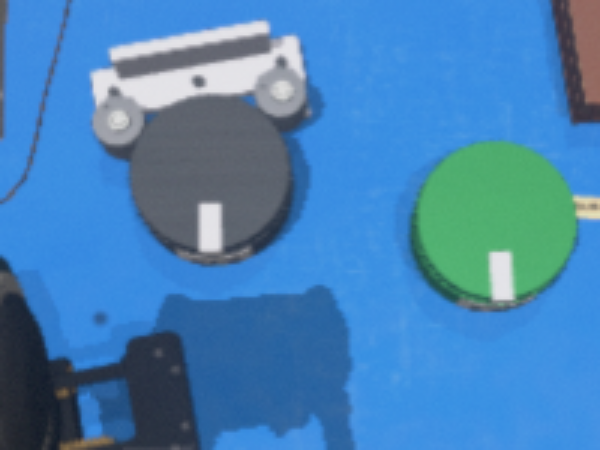

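The strip points nearly straight out, with about 7° still to go. The rollers disturb the silhouette fit, so I'll mask them out and re-measure.

```bash
sed -i 's|    def cost(x):|    ig=np.zeros(mm.shape,np.uint8)\n    if np.linalg.norm(np.array(c)-N)<.01:\n        Q=[[*(N+a*NX+b*NY),.05] for a,b in((.022,-.12),(.022,.12),(.15,.12),(.15,-.12))]\n        cv2.fillPoly(ig,[np.round((proj(p,Q)+.5-[u0,v0])*S).astype(int)],1)\n    mm0=mm; ig=ig>0\n    def cost(x):|; s|return float(((k>0)&~mm).sum()+((k2>0)&(k==0)&mm).sum())|return float((((k>0)\&~mm)\&~ig).sum()+((k2>0)\&(k==0)\&mm\&~ig).sum())|' h.py
python3 - <<'E'
from h import *
for n in("top","side"):
    p=vision.read_camera(n);c=canister(p,N);print(n,nestc(c[0]).round(4),c[1]%360,c[2:])
    # strip centreline from white mask on the lid, projected to z=.058
    hsv=cv2.cvtColor(p["color"],cv2.COLOR_RGB2HSV); m=(hsv[...,1]<60)&(hsv[...,2]>150)
    v,u=np.nonzero(m);X=np.array([unproj(p,(a,b),.058) for a,b in zip(u,v) if abs(a-320)<140 and abs(b-200)<100])
    d=np.array([nestc(q) for q in X]);k=(np.hypot(*(d).T)<.051)&(d[:,0]<-.01);d=d[k]
    e=np.linalg.eigh(np.cov(d.T))[1][:,1];e*=-np.sign(e[0]);mu=d.mean(0)
    print("strip n",k.sum(),"mean",mu.round(4),"dir err",np.degrees(np.arctan2(-e[1],-e[0])).round(1),"pos err",np.degrees(np.arctan2(-mu[1],-mu[0])).round(1))
E
```

```text
top [0.0044 0.0038] 183.5662293802143 (np.float64(72.0), np.int64(25))
strip n 116 mean [-0.0356  0.0086] dir err -9.2 pos err -13.5
side [ 0.003  -0.0001] 178.70824499549622 (np.float64(81.4375), np.int64(28))
strip n 74 mean [-0.0355  0.0074] dir err -9.6 pos err -11.8
```

```bash
cat >> h.py <<'E'
def strip():
    for n in("top","side"):
        p=vision.read_camera(n);c=canister(p,N);print(n,"centre",nestc(c[0]).round(4))
        hsv=cv2.cvtColor(p["color"],cv2.COLOR_RGB2HSV); m=(hsv[...,1]<60)&(hsv[...,2]>150)
        v,u=np.nonzero(m);X=np.array([unproj(p,(a,b),.058) for a,b in zip(u,v) if abs(a-320)<140 and abs(b-200)<100])
        d=np.array([nestc(q) for q in X]);k=(np.hypot(*(d).T)<.051)&(d[:,0]<-.01);d=d[k]
        e=np.linalg.eigh(np.cov(d.T))[1][:,1];e*=-np.sign(e[0]);mu=d.mean(0)
        print("  strip n",k.sum(),"mean",mu.round(4),"dir err",np.degrees(np.arctan2(-e[1],-e[0])).round(1),"pos err",np.degrees(np.arctan2(-mu[1],-mu[0])).round(1))
        cv2.imwrite(f"pics/last_{n}.png",cv2.resize(p["color"][130:260,200:360],None,fx=4,fy=4)[:,:,::-1])
E
python3 - <<'E'
from h import *
manip.move_linear(P(-.10,.006,.04),vel=.3)
full(.0055,-.005)
manip.move_linear(P(-.10,-.005,.03),vel=.15)
manip.move_linear(P(-.16,.12,.13),vel=.3)
strip();print(manip.current_t())
a=cv2.imread("pics/last_top.png")[:,:400];b=cv2.imread("pics/last_side.png")[:,:400];cv2.imwrite("pics/h.png",np.hstack([a,b]))
E
```

```text
f0 [ 0.6  1.2 -0.7] press [np.float64(0.5), np.float64(-0.2), np.float64(0.7), np.float64(1.6), np.float64(4.3), np.float64(5.7), np.float64(6.7), np.float64(8.6)] -61.4
3.4 -61.4 22.5 -7.0 -1.8 0.6
1.3 -60.9 22.6 -6.9 -0.6 1.1
-0.8 -60.4 22.8 -9.2 -0.7 1.5
-2.9 -60.3 23.1 -9.2 -0.0 0.5
-5.0 -60.3 23.2 -8.7 0.1 0.2
end [-0.0643 -0.0039] 42.875
top centre [0.003  0.0022]
  strip n 119 mean [-0.0363  0.0015] dir err 1.5 pos err -2.4
side centre [ 0.003  -0.0004]
  strip n 74 mean [-0.0362  0.0013] dir err 0.5 pos err -2.0
44.3833
```

View pics/h.png

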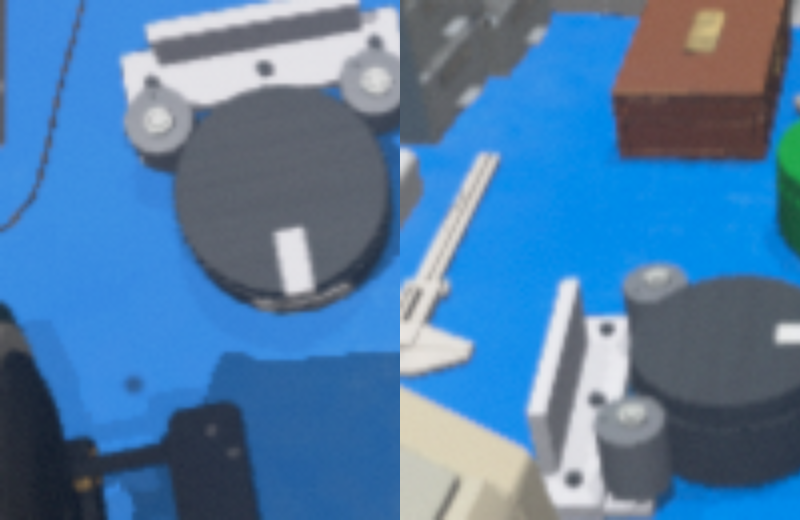

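The strip now points straight out of the nest, within about 2°, and the label is about 1 mm off laterally. The canister touches both rollers and the arm is clear, so I'm handing in.

```bash
python3 -c "
from h import *
print(job.job_done(),manip.current_t())"
```

```text
the job is handed in; nothing more can be done
the job is handed in; nothing more can be done
```

I handed the job in at about 44 s of the 72 s allowed. By my last checks the canister is in the nest with its label facing straight out, but the hand-in gives no verdict.

**What I did:** I pushed the dark canister to about 13 mm short of the nest, cradled between the open fingers. I then pressed it home with the shut fingertips and rolled its label round about 90° in four force-controlled strokes. I backed the arm clear before the last look.

**Label:** the seal strip's direction is 0.5–1.5° off straight out. Its position is about 1.5 mm off to the side of the nest's middle line, against the 8 mm allowed.

**Seating:** the pictures show the canister upright against both rollers. Its centre is within about 4 mm of the estimated nest origin, against the 6 mm allowed.

**Force:** the highest reading on the canister was about 12 N in total, against the 15 N limit. It came during the first press, when 7 N of unexpected vertical force built up. I relieved that by raising the fingertip slightly. I only read the force between small moves, so a brief peak in between would not show.

**Checks that disagreed:**
- **Centre position:** the two cameras differ by about 2.5 mm on the canister's sideways position (+2.2 mm from the top, -0.4 mm from the side). That is close to the 2 mm calibration limit.
- **Earlier fit:** one silhouette fit was thrown off by the rollers. I re-measured with them masked out.

I did not re-measure the other things on the desk. No move went near them.

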